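Bolt the sprung lid of a sample transport case

TASK

Close and bolt the grey sample case: hold its sprung lid down and slide the steel bolt, by its red-topped upright pin, across into the keeper on the side of the case until it presses snugly against the rubber stop hidden inside, then let go. Feel for the stop and do not force it: once the rubber clearly pushes back, stop; do not ram the bolt against the keeper either, and leave the jars and dishes beside the case where they stand.

Things in the scene. Friction and masses are not known exactly. Their poses are not given: they have to be found in the camera images.
- case: Grey transport case, 160 (x) x 220 (y) x 90 mm high without its lid, fixed to the worktop. Origin: centre of its underside; x points from its front to its hinge side, y along its width towards the keeper, z up. The lid's hinge line runs along y at x = +80 mm, z = 90 mm.
- lid (a joint): Lid angle, rad: 0 fully closed (hard stop), grows as its front edge rises; springs in the hinge hold it ajar at about 0.21. Plate 164 x 220 x 8 mm whose underside lies at the hinge height. Held closed at the pin it pushes up with 5 to 7 N, and it springs up again if let go before the bolt is in the keeper.
- bolt: Steel bar, 12 mm thick, 172 mm long, on the lid's front; slides along its y (to the keeper), up to 56 mm, in two straps on the lid, with 4 N friction; stays where left. Origin: on the bar's centre line under the pin, 135 mm from the hinge line, 20 mm above the lid's underside. z along the pin, out of the lid. Fully back, the straps (tops 10 mm above the line) are 36 mm behind and 111 mm ahead.
- bolt_grip (a point): Point on the pin's axis to grip, 30 mm from the bar's centre line (same axes as the bolt). The pin is an upright steel cylinder of 14 mm diameter with a red cap, its top 45 mm from the bar's centre line, fixed to the bolt.
- bolt_tip (a point): Rounded (hemispherical, radius 6 mm) tip of the bolt, 118 mm ahead of the pin's axis.
- keeper: Steel bracket on the case's +y side with a slot 15 mm wide and 15 mm high for the bolt (1.5 mm clear all round the bar when the lid is fully closed). Origin: centre of the slot's mouth, facing the bolt; y points into the slot. Roof 5 mm thick. The slot is 44 mm deep but holds the stop.
- end_stop: Dark plate closing the keeper's far end, 27 x 8 x 32 mm; origin 41 mm behind the mouth. Out of sight in the keeper it carries a rubber-tipped set screw, set differently in every case: the rubber lies 14 to 32 mm behind the mouth and must be found by feel. It gives like a spring of 8 N per mm, is damaged above 18 N, and the bolt's friction keeps the bolt pressed on it when let go.
- sample_cup: White cup with red lid, 56 mm diameter, 65 mm high, stands beside the keeper; leave alone. Origin: centre of its underside, z up.
- weighing_bottle: Small glass bottle with glass lid, 39 mm diameter, 49 mm high, stands right of the case; leave alone. Origin: centre of its underside, z up.
- petri_stack: Stack of three clear dishes, 67 mm diameter, 47 mm high, stands right of the case; leave alone. Origin: centre of its underside, z up.

How it is judged:
On the way:
1. the lid is pressed down while the bolt is still outside the keeper (value of joint lid below 0.035 rad and y of bolt_tip in the frame of keeper below 0 m), for 0.1 s.
At the end, for the whole second after the job is handed in: The lid is shut (below 0.035 rad), the bolt's tip is at least 12 mm inside the keeper and still presses on the rubber stop with more than 1 N, and the bolt is at rest (value of joint lid below 0.035 rad and y of bolt_tip in the frame of keeper above 0.012 m and contact force between bolt and end_stop above 1 N and linear speed of bolt below 0.01 m/s); the robot touches nothing.
It fails at once if the bolt is driven against the rubber stop with more than 18 N (contact force between bolt and end_stop above 18 N).
It fails at once if the bolt is rammed against the keeper with more than 25 N (contact force between bolt and keeper above 25 N).
It fails at once if the sample cup is pushed away or knocked over (distance of sample_cup from where it was at the start of the episode above 0.025 m or angle between sample_cup's own z axis and vertical above 0.5 rad).
It fails at once if the weighing bottle is pushed away or knocked over (distance of weighing_bottle from where it was at the start of the episode above 0.025 m or angle between weighing_bottle's own z axis and vertical above 0.5 rad).
It fails at once if the stack of dishes is pushed away or knocked over (distance of petri_stack from where it was at the start of the episode above 0.025 m or angle between petri_stack's own z axis and vertical above 0.5 rad).
It also fails if it takes over 45 s, if anything falls off the work surface, if the arm or the gripper's body presses on something with over 40 N, if the wrist force passes 120 N, or if a joint passes its speed limit or range.

ROBOT

A 6-joint arm with a two-finger parallel gripper is mounted at the origin on a cart in front of the work surface, level with it; the furniture and walls round the work are solid. World frame = base frame: x ahead of the robot, y to its left, z up, the work surface at z = 0. Lengths are in m, angles in rad, forces in N, time in s.
With the tool pointing down it reaches from about 0.35 to 0.925 m from the base axis. Payload 6.4 kg.
Tool frame: the origin (TCP) lies midway between the tips of the shut fingers; the grasp point (between the pads) lies 19 mm behind it; z points along the fingers, y is the line along which they close (so a half turn about z gives the same grasp; the last joint's range is limited). The gripper opens to 85 mm and grips with 20 to 120 N. Pads are 22 mm wide; open, the fingers measure 114 mm over their backs; the gripper's body (76 mm by 85 mm) begins 54 mm behind the grasp point. The pads swing forward as they close: fully open they stand 13 mm farther back than shut.
Start: joints at [-1.442, 0.245, 1.558, -0, 1.339, -0.174], TCP at [0.194, -0.62, 0.231] pointing down, gripper open.
Joint ranges: [-3.13, 3.13], [-1.02, 2.26], [0.13, 2.54], [-0.95, 4.09], [0.21, 2.88], [-2.74, 2.74]. Speed limits (rad/s): [2.57, 2.57, 3.14, 3.14, 3.14, 3.14].

INTERFACE

Orientations are given as a unit quaternion [w, x, y, z].
In Python, from station import r gives the robot as it stands.
- The arm moves only by the tool step_arm, never from a script. Its argument "increments" is one flat list of numbers, 7 for each row, row after row: the turn, a rotation vector about the world's x, y, z in rad, then the shift along the world's x, y, z in m, then the finger opening in m, from 0 to 0.0854. A call has 1 to 8 rows; each row shifts and turns the commanded pose from where the row before left it; what a row does not reach is not made up. A row lasts 1/8 s, in which the tool goes at most 62.5 mm and 10.7 degrees, less where a joint would pass 70% of its speed; a pose out of reach is approached as far as the arm can. A call with a gripper value outside its range is refused whole. The fingers move at their own pace and stop on an object; "newtons" is the grip in N (left out, the last holds). Time passes only in rows, so rows that do not move let the fingers close. It gives the time, the measured TCP pose, the force, the opening and the grip force at its end, in the units of the state.
- r.read_state(): the state, without advancing time (a new reading comes with each control period).
- r.snapshot(name): name is "side" or "top" or "wrist"; returns a dict with "color" (384x512x3 uint8, blue, green, red), "range_z" (384x512 float32, m along the optical axis (not along the pixel's ray), 0 where there is no reading), "K" (3x3 intrinsics, pixels), "R" (3x3) and "t" (3): a world point X has camera coordinates R X + t; the wrist camera has in their place "hand_eye" (4x4, takes a point from camera to tool coordinates, whose origin is the TCP and whose axes are the flange's). Camera axes: x right, y down, z forward; pixel columns grow to the right and rows downward; lengths in m; the calibration is good to about 2 mm. The wrist camera is an equidistant fisheye: a pixel r from the principal point sees the ray r / f radians off the axis. A picture is of the moment at which its call begins: read the wrist's pose just before it.
- r.hand_in(): hands the job in; it is judged then, once.
The state is a dict: "time_s": time; "q": joint angles; "qvel": joint speeds; "tau": joint torques, N m; "position": TCP position; "ee_rot": TCP orientation; "ft_force": force on the tool from outside, world axes, zero at the start; "wrist_torque": the same for the moment, N m; "width": finger opening in m; "gripper_force": force on a finger pad.
Only numpy, scipy, OpenCV 4.12 (cv2) and the standard library are available. Lean on these libraries where they do the work, as an engineer would, in place of code of your own. Each camera call takes 0.05 s, during which the arm holds its last target. There are 200 camera calls.

## Working session

There is one attempt and no reset: what is moved stays moved. The work goes in short steps, Python scripts to look and compute and a tool call to move; the robot and the scene stay as the last step left them, time stands still between calls to the robot, and variables do not carry over. Pictures are saved under pics/ and viewed, at most 10 in all, crops included, and the job is handed in when it is done.

Besides the shell and the picture viewer there is one more tool, called after ">>>" as name(argument=value, ...), one argument or row to a line, values as JSON. step_arm: Moves the arm, as the interface text tells. Its arguments: {"type":"object","properties":{"increments":{"type":"array","items":{"type":"number"}},"newtons":{"type":"number"}},"required":["increments"]}

```bash
mkdir -p pics; cat > h.py <<'E'
from station import r
import numpy as np, cv2
def pts(s):
    K,R,t,z=s["K"],s["R"],s["t"],s["range_z"]
    v,u=np.indices(z.shape)
    c=np.stack([(u-K[0,2])/K[0,0]*z,(v-K[1,2])/K[1,1]*z,z],-1)
    return (c-t)@R
E
python3 - <<'E'
from h import *
a=r.snapshot("side");b=r.snapshot("top")
cv2.imwrite("pics/side.png",a["color"]);cv2.imwrite("pics/top.png",b["color"])
np.savez("pics/s.npz",**{k:v for k,v in a.items() if k in("color","range_z","K","R","t")})
for n,s in(("side",a),("top",b)):
    P=pts(s);h=cv2.cvtColor(s["color"],cv2.COLOR_BGR2HSV)
    m=(((h[...,0]<8)|(h[...,0]>172))&(h[...,1]>130)&(h[...,2]>60)).astype(np.uint8)
    N,L,st,c=cv2.connectedComponentsWithStats(m)
    print(n,"cam",-s["R"].T@s["t"])
    for i in range(1,N):
        if st[i,4]>8: print(st[i],c[i].round(1),np.median(P[(L==i)&(s["range_z"]>0)],0).round(4))
print(r.read_state())
E
```

```text
side cam [0.47230391 0.82222965 0.8323533 ]
[237  91  15  23 217] [243.9 104.1] [ 0.6959 -0.4894  0.0279]
[273  96   5   4   9] [275.   97.3] [ 0.596  -0.5893  0.009 ]
[308 172   4   5  17] [309.4 173.9] [0.4584 0.036  0.1767]
[247 270  28  25 562] [260.5 281.9] [0.5459 0.2707 0.0638]
top cam [0.36992834 0.04532659 1.0280023 ]
[479 173  27  19 384] [491.2 181.7] [ 0.695  -0.4924  0.0406]
[159 190  26  25 350] [170.3 201.5] [0.5516 0.2783 0.0653]
[266 244   5   6  20] [268.2 246.5] [0.4592 0.0328 0.18  ]
{'time_s': 0.1, 'q': array([-1.44211138e+00,  2.45748928e-01,  1.55888847e+00, -3.13901846e-05,
        1.33867619e+00, -1.74083494e-01]), 'qvel': array([-0.00154974, -0.00165848, -0.00199489,  0.00119334, -0.00143076,
        0.00199857]), 'tau': array([ 5.35306822e-05, -4.30671000e+01, -3.27129757e+01, -9.13666941e-05,
        2.86809453e-03,  1.48288217e-05]), 'position': array([ 0.19375047, -0.61993427,  0.23028946]), 'ee_rot': array([-8.60591788e-04,  9.88562363e-01,  1.50810191e-01,  4.26317929e-06]), 'ft_force': array([-0.00396211, -0.18730934, -0.66796296]), 'wrist_torque': array([ 0.0336456 , -0.00936308,  0.03943181]), 'gripper_force': 0.0, 'width': 0.08578912252324927}
```

View pics/side.png

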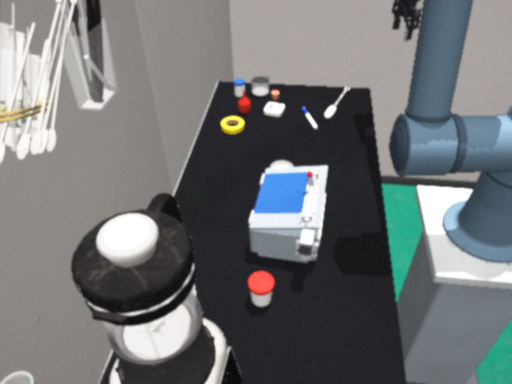

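View pics/top.png

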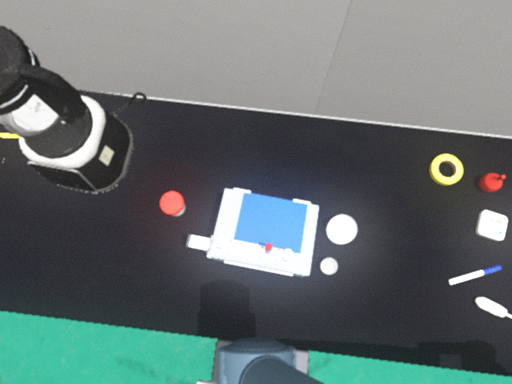

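The side view shows the red pin cap at (309,174) and the cup at (260,282). The top view shows the cap at (268,246), the keeper bracket at about (200,242), the cup at (171,202), and the dishes at (342,229) and (330,266). Next I'll measure the case's yaw and enlarge that area.

```bash
python3 - <<'E'
from h import *
a=r.snapshot("side");b=r.snapshot("top");P=pts(b)
h=cv2.cvtColor(b["color"],cv2.COLOR_BGR2HSV)
m=((h[...,0]>100)&(h[...,0]<125)&(h[...,1]>120)).astype(np.uint8);m[:, :200]=0;m[:,330:]=0
q=P[m>0];q=q[q[:,2]>.08]
c=q.mean(0);u,s,vt=np.linalg.svd(q-c);print("blue c",c,"normal",vt[2])
rect=cv2.minAreaRect(q[:,:2].astype(np.float32));print(rect,cv2.boxPoints(rect))
# raised points of the case region
M=(P[...,2]>.075)&(P[...,2]<.2)&(P[...,0]>.35)&(P[...,0]<.75)&(P[...,1]>-.2)&(P[...,1]<.25)
rect=cv2.minAreaRect(P[M][:,:2].astype(np.float32));print(rect,cv2.boxPoints(rect))
# cap by ray intersection
def ray(s,u,v):
    K,R,t=s["K"],s["R"],s["t"];d=R.T@np.array([(u-K[0,2])/K[0,0],(v-K[1,2])/K[1,1],1]);return -R.T@t,d/np.linalg.norm(d)
(o1,d1),(o2,d2)=ray(a,309.4,173.9),ray(b,268.2,246.5)
A=np.stack([d1,-d2],1);x=np.linalg.lstsq(A,o2-o1,rcond=None)[0];print("cap",o1+d1*x[0],o2+d2*x[1])
cv2.imwrite("pics/z.png",np.hstack([cv2.resize(b["color"][175:290,180:340],None,fx=2.5,fy=2.5,interpolation=2),cv2.resize(a["color"][150:265,240:335],None,fx=2.5,fy=2.5,interpolation=2)]))
E
```

```text
blue c [0.52201542 0.03154916 0.11453502] normal [-0.93698649  0.0742005  -0.34139508]
((0.47477486729621887, 0.03509189933538437), (0.1439533233642578, 0.2106163203716278), 85.93749237060547) [[ 0.36463213 -0.02924339]
 [ 0.57471925 -0.04416444]
 [ 0.5849176   0.09942719]
 [ 0.37483048  0.11434824]]
((0.505470871925354, 0.07076731324195862), (0.2742912173271179, 0.16704897582530975), 85.97179412841797) [[ 0.4125186  -0.0601721 ]
 [ 0.57915485 -0.07190688]
 [ 0.5984231   0.20170672]
 [ 0.4317869   0.2134415 ]]
cap [0.45784053 0.03271724 0.17388617] [0.45915791 0.03257655 0.17402592]
```

View pics/z.png

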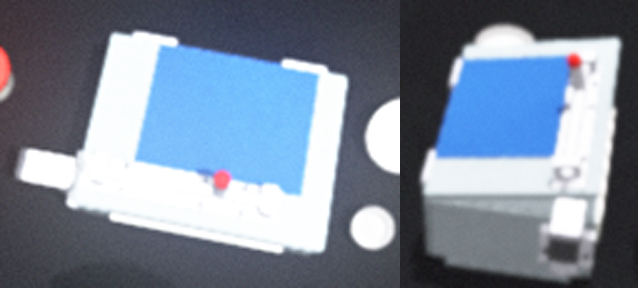

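>>> step_arm(
  increments=[0,0,0.0855,0.019,0.0465,0.004,0.085,0,0,0.0855,0.019,0.0465,0.004,0.085,0,0,0.0855,0.019,0.0465,0.004,0.085,0,0,0.0855,0.019,0.0465,0.004,0.085,0,0,0.0855,0.019,0.0465,0.004,0.085,0,0,0.0855,0.019,0.0465,0.004,0.085,0,0,0.0855,0.019,0.0465,0.004,0.085],
)

```text
time_s: 1.08
position: [0.3271, -0.2934, 0.2594]
ee_rot: [0.0, 0.9, 0.437, 0.0]
ft_force: [0.8, -0.3, -0.1]
width: 0.085
gripper_force: 0.0
```

>>> step_arm(
  increments=[0,0,0.0855,0.019,0.0465,0.004,0.085,0,0,0.0855,0.019,0.0465,0.004,0.085,0,0,0.0855,0.019,0.0465,0.004,0.085,0,0,0.0855,0.019,0.0465,0.004,0.085,0,0,0.0855,0.019,0.0465,0.004,0.085,0,0,0.0855,0.019,0.0465,0.004,0.085,0,0,0.0855,0.019,0.0465,0.004,0.085,0,0,0,0,0,0,0.085],
)

```text
time_s: 2.08
position: [0.4602, 0.0331, 0.2874]
ee_rot: [-0.0, 0.73, 0.684, 0.0]
ft_force: [-0.5, 0.1, 0.6]
width: 0.0852
gripper_force: 0.0
```

```bash
cat >> h.py <<'E'
from scipy.spatial.transform import Rotation as Ro
def wray(s,st,u,v):
    K,H=s["K"],s["hand_eye"];x,y=(u-K[0,2])/K[0,0],(v-K[1,2])/K[1,1];th=np.hypot(x,y)
    k=np.sin(th)/max(th,1e-9);d=np.array([x*k,y*k,np.cos(th)])
    T=Ro.from_quat(st["ee_rot"],scalar_first=True).as_matrix()
    return T@H[:3,3]+st["position"], T@H[:3,:3]@d, 
def meet(a,b):
    A=np.stack([a[1],-b[1]],1);x=np.linalg.lstsq(A,b[0]-a[0],rcond=None)[0]
    p,q=a[0]+a[1]*x[0],b[0]+b[1]*x[1];return (p+q)/2,np.linalg.norm(p-q)
E
python3 - <<'E'
from h import *
st=r.read_state();w=r.snapshot("wrist");print(st["position"],Ro.from_quat(st["ee_rot"],scalar_first=True).as_matrix().round(3),st["q"].round(3),w["K"],w["hand_eye"])
h=cv2.cvtColor(w["color"],cv2.COLOR_BGR2HSV)
m=(((h[...,0]<8)|(h[...,0]>172))&(h[...,1]>130)&(h[...,2]>60)).astype(np.uint8)
N,L,s,c=cv2.connectedComponentsWithStats(m)
for i in range(1,N):
    if s[i,4]>20:
        o,d=wray(w,st,*c[i]);print(s[i],c[i],"at z.178",o+d*(.178-o[2])/d[2], w["range_z"][L==i].mean())
cv2.imwrite("pics/w1.png",w["color"])
E
```

```text
[0.46024134 0.03311126 0.28744136] [[ 0.065  0.998  0.   ]
 [ 0.998 -0.065  0.   ]
 [ 0.     0.    -1.   ]] [-0.175 -0.261  1.959  0.     1.444 -0.109] [[297.31863964   0.         260.51429524]
 [  0.         297.31863964 191.40721038]
 [  0.           0.           1.        ]] [[ 2.73655831e-04 -9.57556957e-01 -2.88243992e-01  7.38360724e-02]
 [ 9.99999580e-01  9.76152391e-06  9.16961007e-04  3.65422988e-04]
 [-8.75228691e-04 -2.88244122e-01  9.57556557e-01 -1.42436736e-01]
 [ 0.00000000e+00  0.00000000e+00  0.00000000e+00  1.00000000e+00]]
[252 180  16  16 188] [259.48404255 187.67553191] at z.178 [0.46004186 0.0346098  0.178     ] 0.25773948
```

View pics/w1.png

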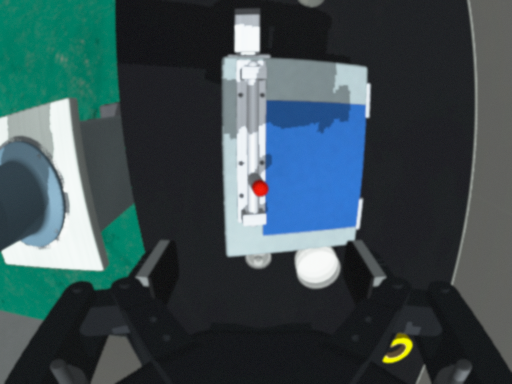

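The wrist view shows the cap at (259,188), the bar running straight up the picture to the keeper at (247,32), and the bottle and dishes below the case. I'll tilt the tool to match the lid angle and come down over the pin.

>>> step_arm(
  increments=[0.0036,0.0524,0,0.0025,0,-0.0149,0.06,0.0036,0.0524,0,0.0025,0,-0.0149,0.06,0.0036,0.0524,0,0.0025,0,-0.0149,0.06,0.0036,0.0524,0,0.0025,0,-0.0149,0.06,0,0,0,0,0,0,0.06],
  newtons=40,
)

```text
time_s: 2.75
position: [0.4691, 0.0295, 0.2262]
ee_rot: [-0.078, 0.728, 0.677, -0.073]
ft_force: [0.0, -0.1, 0.4]
width: 0.0601
gripper_force: 0.0
```

```bash
python3 - <<'E'
from h import *
st=r.read_state();w=r.snapshot("wrist");a=r.snapshot("side");b=r.snapshot("top")
T=Ro.from_quat(st["ee_rot"],scalar_first=True).as_matrix();print(st["position"],T.round(3))
h=cv2.cvtColor(w["color"],cv2.COLOR_BGR2HSV)
m=(((h[...,0]<8)|(h[...,0]>172))&(h[...,1]>130)&(h[...,2]>60)).astype(np.uint8)
N,L,s,c=cv2.connectedComponentsWithStats(m);i=1+np.argmax(s[1:,4])
o,d=wray(w,st,*c[i])
K,R,t=a["K"],a["R"],a["t"];e=R.T@np.array([(309.4-K[0,2])/K[0,0],(173.9-K[1,2])/K[1,1],1])
p,g=meet((o,d),(-R.T@t,e));print(s[i],"cap world",p,g,"z.178",o+d*(.178-o[2])/d[2],"in tool",T.T@(p-st["position"]))
for u,v in((247,32),):pass
cv2.imwrite("pics/w2.png",w["color"])
E
```

```text
[0.4691254  0.02948525 0.22616543] [[ 0.073  0.975 -0.211]
 [ 0.997 -0.072  0.015]
 [-0.    -0.212 -0.977]]
[253 197  20  21 324] cap world [0.45894193 0.03288181 0.17343765] 0.002383457464821351 z.178 [0.4611954  0.03489175 0.178     ] in tool [0.00266058 0.00099592 0.05373443]
```

View pics/w2.png

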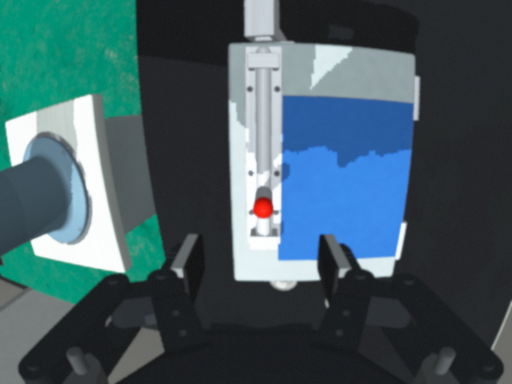

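The cap at (263,208) sits over the bar, so the tilt matches the pin. The tool needs about 5 mm more in y. I'll descend, correcting that on the way, and then grip.

>>> step_arm(
  increments=[0,0,0,-0.0026,0.0016,-0.0126,0.06,0,0,0,-0.0026,0.0016,-0.0126,0.06,0,0,0,-0.0026,0.0016,-0.0126,0.06,0,0,0,-0.0026,0,-0.0126,0.06,0,0,0,-0.0026,0,-0.0126,0.06,0,0,0,-0.0026,0,-0.0126,0.06,0,0,0,0,0,0,0.06],
)

```text
time_s: 3.78
position: [0.4533, 0.0355, 0.1508]
ee_rot: [-0.078, 0.728, 0.678, -0.072]
ft_force: [0.3, -0.2, -0.2]
width: 0.0598
gripper_force: 0.0
```

>>> step_arm(
  increments=[0,0,0,0,0,0,0.03,0,0,0,0,0,0,0.02,0,0,0,0,0,0,0.01,0,0,0,0,0,0,0.005,0,0,0,0,0,0,0.005],
  newtons=40,
)

```text
time_s: 4.4
position: [0.4551, 0.0352, 0.1524]
ee_rot: [-0.076, 0.728, 0.678, -0.071]
ft_force: [4.6, -1.0, -2.0]
width: 0.0123
gripper_force: 39.0
```

>>> step_arm(
  increments=[-0.0029,-0.042,0,-0.0018,0.0001,-0.0054,0.005,-0.0029,-0.042,0,-0.0018,0.0001,-0.0054,0.005,-0.0029,-0.042,0,-0.0016,0.0001,-0.0054,0.005,-0.0029,-0.042,0,-0.0014,0.0001,-0.0054,0.005,0,0,0,0,0,0,0.005],
)

```text
time_s: 5.03
position: [0.4468, 0.0358, 0.1309]
ee_rot: [-0.016, 0.732, 0.681, -0.015]
ft_force: [-2.8, -0.5, 6.0]
width: 0.0123
gripper_force: 39.7
```

```bash
python3 -c "
from h import *
s=r.read_state();print(s['position'],s['ft_force'],s['wrist_torque'],Ro.from_quat(s['ee_rot'],scalar_first=True).as_matrix()[:,2])"
```

```text
[0.44679465 0.03583963 0.13094183] [-2.78419465 -0.51062231  5.95890579] [0.01022423 0.56901107 0.01313593] [-0.04354738  0.00278497 -0.99904748]
```

>>> step_arm(
  increments=[-0.0029,-0.042,0,-0.0012,0.0001,-0.0054,0.005,0,0,0,0,0,-0.002,0.005,0,0,0,0,0,0,0.005],
)

```text
time_s: 5.4
position: [0.446, 0.0359, 0.1267]
ee_rot: [-0.002, 0.731, 0.682, -0.002]
ft_force: [-16.6, 1.0, 29.8]
width: 0.0122
gripper_force: 42.2
```

```bash
python3 -c "
from h import *
s=r.read_state();print(s['position'],s['ft_force'],s['wrist_torque'],Ro.from_quat(s['ee_rot'],scalar_first=True).as_matrix()[:,2])"
```

```text
[0.44598477 0.03588316 0.12671827] [-16.63018056   0.96963097  29.82239815] [ 0.1399233   2.84109734 -0.06440533] [-4.99612368e-03 -1.82235191e-04 -9.99987503e-01]
```

>>> step_arm(
  increments=[0,0,0,-0.001,0,0.0024,0.005,0,0,0,0,0,0,0.005],
)

```text
time_s: 5.65
position: [0.4458, 0.0359, 0.127]
ee_rot: [-0.0, 0.732, 0.682, -0.0]
ft_force: [-3.1, 0.4, 9.0]
width: 0.0122
gripper_force: 40.1
```

```bash
python3 - <<'E'
from h import *
s=r.read_state();print(s['position'],s['ft_force'],s['wrist_torque'],Ro.from_quat(s['ee_rot'],scalar_first=True).as_matrix()[:,2])
w=r.snapshot("side");cv2.imwrite("pics/s3.png",cv2.resize(w["color"][130:280,220:420],None,fx=3,fy=3,interpolation=2))
E
```

```text
[0.44578124 0.03590783 0.12703454] [-3.08820299  0.43068107  9.04341795] [0.10928697 0.54517514 0.04104291] [-4.24273876e-04  6.85238659e-05 -9.99999908e-01]
```

View pics/s3.png

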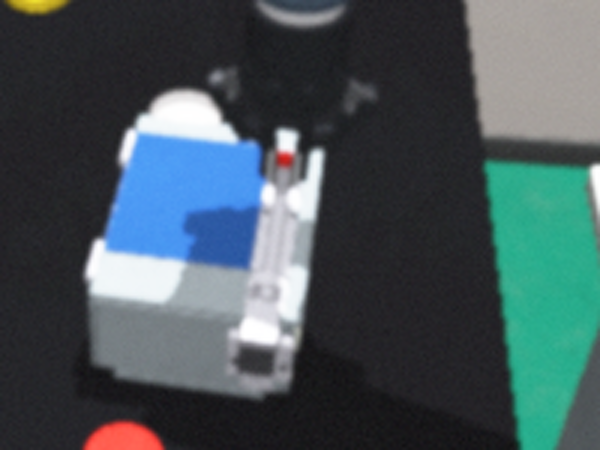

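The side view shows the lid flat and closed with the pin gripped at (285,158), and the keeper at (262,345) in line with the bar. I'll estimate the gap from the tip to the keeper mouth using the first wrist picture.

```bash
python3 - <<'E'
from h import *
st=dict(position=np.array([0.46024,0.03311,0.28744]),ee_rot=np.array([0,.730,.684,0]))
w=r.snapshot("wrist")
g=cv2.imread("pics/w1.png",0);print(g[4:84:2,247])
for v in (10,53,58):
    o,d=wray(w,st,247,v);p=o+d*(.1225-o[2])/d[2];print(v,p)
s=r.read_state()['position'];print("tip closed",s[:2]+.118*np.array([.068,.9977]))
E
```

```text
[ 22  25  50  69  71 126 181 186 185 186 193 240 248 248 248 248 248 248
 248 248 249 248 248 240 237 215 152 176 228 238 211 200 241 244 245 245
 246 226 193 185]
10 [0.45842959 0.20865875 0.1225    ]
53 [0.4554987  0.16137331 0.1225    ]
58 [0.45515736 0.15606862 0.1225    ]
tip closed [0.45379713 0.15361741]
```

>>> step_arm(
  increments=[0,0,0,0.0001,0.001,-0.0003,0.005,0,0,0,0.0001,0.001,0,0.005,0,0,0,0.0001,0.001,0,0.005],
)

```text
time_s: 6.12
position: [0.4459, 0.038, 0.1269]
ee_rot: [0.0, 0.732, 0.682, -0.001]
ft_force: [-5.2, -3.4, 11.1]
width: 0.0122
gripper_force: 40.4
```

>>> step_arm(
  increments=[0,0,0,0.0001,0.001,0,0.005,0,0,0,0.0001,0.001,0,0.005,0,0,0,0,0,0,0.005],
)

```text
time_s: 6.5
position: [0.4461, 0.0401, 0.127]
ee_rot: [0.0, 0.732, 0.682, -0.001]
ft_force: [-4.7, -4.1, 13.1]
width: 0.0124
gripper_force: 40.4
```

>>> step_arm(
  increments=[0,0,0,0.0001,0.001,0,0.005,0,0,0,0.0001,0.001,0,0.005,0,0,0,0,0,0,0.005],
)

```text
time_s: 6.88
position: [0.4463, 0.0421, 0.127]
ee_rot: [0.0, 0.732, 0.682, -0.001]
ft_force: [-5.6, -2.7, 12.3]
width: 0.0125
gripper_force: 40.4
```

>>> step_arm(
  increments=[0,0,0,0.0001,0.001,0,0.005,0,0,0,0.0001,0.001,0,0.005,0,0,0,0,0,0,0.005],
)

```text
time_s: 7.25
position: [0.4464, 0.0441, 0.127]
ee_rot: [0.0, 0.732, 0.682, -0.001]
ft_force: [-5.7, -3.6, 13.5]
width: 0.0124
gripper_force: 40.5
```

>>> step_arm(
  increments=[0,0,0,0.0001,0.001,0,0.005,0,0,0,0.0001,0.001,0,0.005,0,0,0,0,0,0,0.005],
)

```text
time_s: 7.62
position: [0.4465, 0.0461, 0.127]
ee_rot: [-0.0, 0.732, 0.682, -0.002]
ft_force: [-6.0, -3.5, 12.4]
width: 0.0125
gripper_force: 40.5
```

>>> step_arm(
  increments=[0,0,0,0.0001,0.001,0,0.005,0,0,0,0.0001,0.001,0,0.005,0,0,0,0,0,0,0.005],
)

```text
time_s: 8.0
position: [0.4467, 0.0481, 0.127]
ee_rot: [-0.0, 0.732, 0.682, -0.002]
ft_force: [-5.2, -2.8, 13.2]
width: 0.0122
gripper_force: 40.5
```

>>> step_arm(
  increments=[0,0,0,0.0001,0.001,0,0.005,0,0,0,0.0001,0.001,0,0.005,0,0,0,0,0,0,0.005],
)

```text
time_s: 8.38
position: [0.4468, 0.0501, 0.127]
ee_rot: [-0.0, 0.732, 0.682, -0.002]
ft_force: [-5.5, -2.6, 13.8]
width: 0.0123
gripper_force: 40.5
```

>>> step_arm(
  increments=[0,0,0,0.0001,0.001,0,0.005,0,0,0,0.0001,0.001,0,0.005,0,0,0,0,0,0,0.005],
)

```text
time_s: 8.75
position: [0.447, 0.0522, 0.127]
ee_rot: [-0.0, 0.732, 0.682, -0.002]
ft_force: [-5.8, -2.7, 13.3]
width: 0.0121
gripper_force: 40.6
```

>>> step_arm(
  increments=[0,0,0,0.0001,0.0008,0,0.005,0,0,0,0.0001,0.0007,0,0.005],
)

```text
time_s: 9.0
position: [0.4471, 0.0536, 0.127]
ee_rot: [-0.0, 0.732, 0.682, -0.002]
ft_force: [-8.2, -3.4, 13.4]
width: 0.012
gripper_force: 40.6
```

>>> step_arm(
  increments=[0,0,0,0,0.0008,0,0.005,0,0,0,0.0001,0.0007,0,0.005],
)

```text
time_s: 9.25
position: [0.4472, 0.0551, 0.127]
ee_rot: [-0.0, 0.732, 0.682, -0.002]
ft_force: [-7.8, -3.5, 14.7]
width: 0.0126
gripper_force: 40.6
```

>>> step_arm(
  increments=[0,0,0,0,0.0007,0,0.005,0,0,0,0,0.0008,0,0.005],
)

```text
time_s: 9.5
position: [0.4473, 0.0566, 0.127]
ee_rot: [-0.0, 0.732, 0.682, -0.002]
ft_force: [-7.0, -4.0, 13.0]
width: 0.0125
gripper_force: 40.6
```

>>> step_arm(
  increments=[0,0,0,0,0.0007,0,0.005,0,0,0,0.0001,0.0008,0,0.005],
)

```text
time_s: 9.75
position: [0.4474, 0.0581, 0.127]
ee_rot: [-0.0, 0.732, 0.682, -0.002]
ft_force: [-6.4, -4.0, 13.4]
width: 0.0128
gripper_force: 40.6
```

>>> step_arm(
  increments=[0,0,0,0,0.0007,0,0.005,0,0,0,0.0001,0.0008,0,0.005],
)

```text
time_s: 10.0
position: [0.4475, 0.0596, 0.127]
ee_rot: [-0.0, 0.732, 0.682, -0.002]
ft_force: [-6.6, -3.0, 13.7]
width: 0.0127
gripper_force: 40.6
```

>>> step_arm(
  increments=[0,0,0,0,0.0007,0,0.005,0,0,0,0.0001,0.0008,0,0.005],
)

```text
time_s: 10.25
position: [0.4476, 0.0611, 0.127]
ee_rot: [-0.0, 0.732, 0.682, -0.002]
ft_force: [-6.9, -3.3, 13.9]
width: 0.0124
gripper_force: 40.6
```

>>> step_arm(
  increments=[0,0,0,0,0.0007,0,0.005,0,0,0,0.0001,0.0008,0,0.005],
)

```text
time_s: 10.5
position: [0.4477, 0.0626, 0.1269]
ee_rot: [-0.0, 0.732, 0.682, -0.002]
ft_force: [-7.3, -3.2, 14.3]
width: 0.0124
gripper_force: 40.6
```

>>> step_arm(
  increments=[0,0,0,0,0.0007,0,0.005,0,0,0,0.0001,0.0008,0,0.005],
)

```text
time_s: 10.75
position: [0.4478, 0.0641, 0.127]
ee_rot: [-0.0, 0.732, 0.682, -0.002]
ft_force: [-6.2, -3.1, 13.5]
width: 0.0124
gripper_force: 40.6
```

>>> step_arm(
  increments=[0,0,0,0,0.0007,0,0.005,0,0,0,0.0001,0.0008,0,0.005],
)

```text
time_s: 11.0
position: [0.4479, 0.0656, 0.1269]
ee_rot: [-0.0, 0.732, 0.682, -0.002]
ft_force: [-7.2, -2.4, 12.9]
width: 0.0125
gripper_force: 40.6
```

>>> step_arm(
  increments=[0,0,0,0,0.0007,0,0.005,0,0,0,0.0001,0.0008,0,0.005],
)

```text
time_s: 11.25
position: [0.448, 0.0671, 0.127]
ee_rot: [-0.0, 0.732, 0.682, -0.002]
ft_force: [-6.1, -2.8, 13.7]
width: 0.0124
gripper_force: 40.6
```

>>> step_arm(
  increments=[0,0,0,0,0.0007,0,0.005,0,0,0,0.0001,0.0008,0,0.005],
)

```text
time_s: 11.5
position: [0.4481, 0.0686, 0.127]
ee_rot: [-0.0, 0.732, 0.682, -0.002]
ft_force: [-7.6, -3.2, 12.8]
width: 0.0122
gripper_force: 40.6
```

>>> step_arm(
  increments=[0,0,0,0,0.0007,0,0.005,0,0,0,0.0001,0.0008,0,0.005],
)

```text
time_s: 11.75
position: [0.4482, 0.0701, 0.127]
ee_rot: [-0.0, 0.732, 0.682, -0.002]
ft_force: [-5.8, -3.9, 13.5]
width: 0.0123
gripper_force: 40.6
```

>>> step_arm(
  increments=[0,0,0,0,0.0007,0,0.005,0,0,0,0.0001,0.0008,0,0.005],
)

```text
time_s: 12.0
position: [0.4484, 0.0716, 0.127]
ee_rot: [-0.0, 0.732, 0.682, -0.002]
ft_force: [-6.6, -3.8, 13.1]
width: 0.0123
gripper_force: 40.6
```

>>> step_arm(
  increments=[0,0,0,0,0.0007,0,0.005,0,0,0,0.0001,0.0008,0,0.005],
)

```text
time_s: 12.25
position: [0.4484, 0.0731, 0.1269]
ee_rot: [-0.0, 0.732, 0.682, -0.002]
ft_force: [-7.1, -4.7, 14.2]
width: 0.0125
gripper_force: 40.6
```

>>> step_arm(
  increments=[0,0,0,0,0.0005,0,0.005,0,0,0,0,0.0005,0,0.005],
)

```text
time_s: 12.5
position: [0.4485, 0.0736, 0.127]
ee_rot: [0.0, 0.731, 0.682, -0.002]
ft_force: [-6.1, -6.8, 12.9]
width: 0.0126
gripper_force: 40.5
```

>>> step_arm(
  increments=[0,0,0,0,0.0004,0,0.005,0,0,0,0,0.0004,0,0.005,0,0,0,0,0,0,0.005],
)

```text
time_s: 12.88
position: [0.4485, 0.0739, 0.1269]
ee_rot: [0.001, 0.731, 0.682, -0.003]
ft_force: [-5.5, -7.9, 14.1]
width: 0.0126
gripper_force: 40.5
```

>>> step_arm(
  increments=[0,0,0,0,0.0004,0,0.005,0,0,0,0,0.0004,0,0.005,0,0,0,0,0,0,0.005],
)

```text
time_s: 13.25
position: [0.4485, 0.0743, 0.127]
ee_rot: [0.001, 0.731, 0.682, -0.003]
ft_force: [-7.1, -11.0, 13.9]
width: 0.0123
gripper_force: 40.4
```

>>> step_arm(
  increments=[0,0,0,0,0,0,0.03,0,0,0,0,0,0,0.05,0,0,0,0,0,0,0.06,0,0,0,0,0,0,0.06],
)

```text
time_s: 13.75
position: [0.4483, 0.0766, 0.1249]
ee_rot: [-0.0, 0.732, 0.682, -0.0]
ft_force: [-0.2, 0.4, 0.1]
width: 0.0601
gripper_force: 0.0
```

>>> step_arm(
  increments=[0,0,0,0,0,0.01,0.06,0,0,0,0,0,0.02,0.06,0,0,0,0,0,0.02,0.06,0,0,0,0,0,0.025,0.06,0,0,0,0,0,0.025,0.06,0,0,0,0,0,0.025,0.06,0,0,0,0,0,0,0.06],
)

```text
time_s: 14.62
position: [0.4498, 0.0764, 0.2528]
ee_rot: [0.002, 0.732, 0.682, 0.002]
ft_force: [-0.6, 0.3, 0.6]
width: 0.0598
gripper_force: 0.0
```

```bash
python3 - <<'E'
from h import *
s=r.read_state();print(s['position'],s['ft_force'],s['width'])
a=r.snapshot("side");w=r.snapshot("wrist")
f=lambda i:cv2.resize(i,(400,300),interpolation=3)
cv2.imwrite("pics/end.png",np.hstack([f(a["color"][150:270,220:380]),f(w["color"])]))
h=cv2.cvtColor(w["color"],cv2.COLOR_BGR2HSV)
m=(((h[...,0]<8)|(h[...,0]>172))&(h[...,1]>130)&(h[...,2]>60)).astype(np.uint8)
N,L,q,c=cv2.connectedComponentsWithStats(m)
for i in range(1,N):
    if q[i,4]>20:
        o,d=wray(w,s,*c[i]);print(q[i],"z.153",o+d*(.153-o[2])/d[2])
E
```

```text
[0.44984522 0.07643827 0.25284652] [-0.59821148  0.34908749  0.57471309] 0.059834790203441
[310   0  50  22 849] z.153 [0.52375434 0.22961022 0.153     ]
[254 189  15  17 200] z.153 [0.45104649 0.07219459 0.153     ]
```

View pics/end.png

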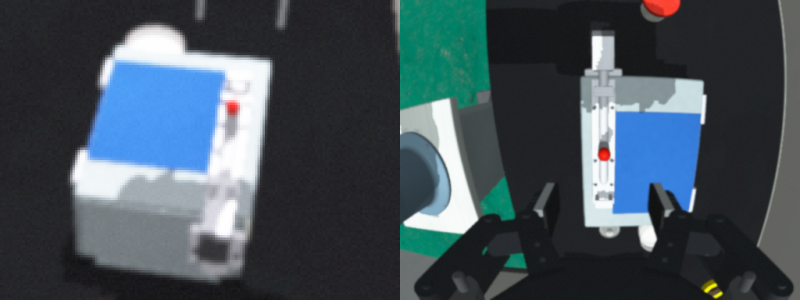

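The lid is flat and the bolt runs into the keeper: cap at (232,107) in the side view and (604,155) in the wrist view, with the fingers clear. I'm handing in.

```bash
python3 -c "
from station import r
print(r.hand_in())"
```

```text
the job is handed in; nothing more can be done
None
```

The job is handed in, with no verdict returned: the lid is shut and stays down, the bolt stopped about 29–30 mm inside the keeper (camera estimate), pressing the rubber with about 7 N (friction subtracted) before I let go, and the gripper is clear.

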